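# Set a label printer's paper guide with its thumbwheel

### The arm

A 6-joint arm with a two-finger parallel gripper is mounted at the origin on the work surface. World frame = base frame: x ahead of the robot, y to its left, z up, the work surface at z = 0. Lengths are in m, angles in rad, forces in N, time in s.
With the tool pointing down it reaches from about 0.3 to 0.825 m from the base axis. Payload 5.4 kg.
Tool frame: the origin (TCP) lies on the centre line of the jaws, within the pads' length; the fingertips stand 14 mm ahead of it and the grasp point (between the pads) lies 5 mm behind it (tip_reach is the distance from the TCP to the fingertips, in m); z points along the fingers, x is the direction in which the jaws open and shut, and the axes are right-handed (so a half turn about z gives the same grasp; the last joint's range is limited). The gripper opens to 92 mm and grips with 3 to 60 N. Pads are 20 mm wide; open, the fingers measure 128 mm over their backs; the gripper's body (75 mm by 189 mm) begins 69 mm behind the grasp point.
Start: joints at [-0.21, 0.158, 1.597, -0, 1.386, -0.21], TCP at [0.575, -0, 0.229] pointing down, gripper open.
Joint ranges: [-2.91, 2.91], [-0.94, 2.29], [0.18, 2.7], [-1.29, 4.43], [0.17, 2.64], [-3, 3]. Speed limits (rad/s): [2.57, 2.57, 3.14, 3.14, 3.14, 3.14].

### API

Orientations are given as a 3x3 rotation matrix whose columns are the frame's x, y, z axes.
In Python, from workcell import state, grab_frame, camera_info, hand_in, tip_reach gives the robot as it stands.
- The arm moves only by the tool arm_command, never from a script. Its argument "targets" is a list of rows, each a list of 7 numbers: the turn, a rotation vector about the tool's x, y, z in rad, then the shift along the tool's x, y, z in m, then the opening in per cent of the stroke, from 0 (shut) to 100 (fully open). In form: [[ax, ay, az, x, y, z, jaw], ...]. A call has 1 to 10 rows; each row shifts and turns the commanded pose from where the row before left it, along the tool's axes as they then stand; what a row does not reach is not made up. A row lasts 1/12 s, in which the tool goes at most 41.7 mm and 7.16 degrees, less where a joint would pass 70% of its speed; a pose out of reach is approached as far as the arm can. A call with a gripper value outside its range is refused whole. The fingers move at their own pace and stop on an object; the grip force is fixed at half the most. Time passes only in rows, so rows that do not move let the fingers close. It gives the time, the measured TCP pose, the force and the opening at its end, in the units of the state.
- state(): the state, without advancing time (a new reading comes with each control period).
- grab_frame(name): name is "scene" or "side" or "wrist"; returns the picture (480x640x3 uint8, red, green, blue); there is no depth.
- camera_info(name): a dict with "fx", "fy", "cx", "cy" (pixels), "cam_to_world" (4x4, takes a point from camera to world coordinates); the wrist camera has in their place "mount" (4x4, takes a point from camera to tool coordinates, whose origin is the TCP and whose axes are the tool frame's). Camera axes: x right, y down, z forward; pixel columns grow to the right and rows downward; lengths in m; the calibration is good to about 2 mm. A picture is of the moment at which its call begins: read the wrist's pose just before it. camera_info takes no time and is no camera call.
- hand_in(): hands the job in, once; it reports no verdict.
The state is a dict: "time": time; "qpos": joint angles; "joint_vel": joint speeds; "tau": joint torques, N m; "tcp_pos": TCP position; "orientation": TCP orientation; "contact_force": force on the tool from outside, world axes, zero at the start; "ft_torque": the same for the moment, N m; "opening": opening from 0.0 (shut) to 1.0 (fully open).
Only numpy, scipy, OpenCV 4.12 (cv2) and the standard library are available. Lean on these libraries where they do the work, as an engineer would, in place of code of your own. Each camera call takes 0.05 s, during which the arm holds its last target.

### The job

The label printer stands open, its paper guides still set for the old wide labels. Roll the blue knurled thumbwheel under a fingertip until the blue movable paper guide has closed in to the green width mark on the scale, its red pointer on the green mark, then take the hand away. Move the guide by the wheel only, never by pushing on the guide itself, and leave everything else on the bench where it is: nothing is to be picked up.

Things in the scene. Friction and masses are not known exactly. Their poses are not given: they have to be found in the camera images.
- printer: Label printer fixed to the bench, 230 mm wide, 235 deep, white, dark-grey foot. Origin: centre of its underside; own x to its rear, own y along its width, z up. The front deck, at own -x, is 66 mm above the bench, side walls 70 mm. Its open cover rises from the rear edge (own x +113 mm), leaning away from the deck, to 270 mm above the bench.
- wheel_top (a point): The highest point of the thumbwheel's rim, midway across its width, 80 mm above the bench, 14 mm above the deck, at own (-46, -80, 80) mm of the printer; its axes are the printer's. Two grey cheeks, 5 mm thick, 58 mm long along own y, flank the wheel, their tops 6 mm below the top of the rim.
- thumbwheel: Blue knurled wheel, radius 28 mm, 16 wide, upright in a slot of the deck. Origin: its centre; turns about the printer's own x. Rolling its top along the printer's own +y closes the guide, -y opens it: 28 mm of rim travel (1 rad) moves the guide 11 mm the same way. It takes about 1 N at the rim and stays where left; a fingertip pressing 5 to 15 N on top carries it without slip.
- edge_guide: The movable paper guide: an upright blue plate 48 mm long (along the printer's own x), 6 mm thick, 16 mm high on the deck, with a red pointer at its front end. Origin: foot of its inner face, at deck height, mid-length. It slides along the printer's own y, driven by the wheel, towards the fixed grey guide; at its widest its back is 44 mm from the wheel's centre along own y.
- guide_rack (a joint): Travel of the movable guide from its widest setting in m: 0 = gap of 104 mm between the two guides' inner faces, growing as the gap closes, up to 0.080; the guide is at the centre of the green mark (gap 50 mm) at 0.054. It starts between 0.012 and 0.036.
- guide_pointer (a point): The red pointer of the movable guide: the point of the guide's inner face plane over the scale, at deck height. The axes are the printer's.
- green_mark (a point): Centre of the green mark, a stripe 12 mm long and 6 mm wide (along the printer's own y) across the white scale with black ticks every 10 mm, on the deck ahead of the guide. It is 50 mm from the inner face of the fixed guide. The axes are the printer's.
- label_roll: Bystander: new roll of white labels standing on end in front of the printer, diameter 76 mm, 50 mm high; origin at the centre of its underside.
- empty_core: Bystander: empty cardboard core lying in the printer's paper well behind the deck, diameter 38 mm, 104 mm long; origin at the middle of its underside.
- tube_rack: Bystander: white tube rack, 104 x 225 x 64 mm, with capped tubes up to 94 mm high; origin at the centre of its underside.
- barcode_scanner: Bystander: black hand scanner lying flat, 190 mm long, 54 mm high; origin on its underside.
- cleaning_pen: Bystander: white print-head cleaning pen with a green cap, 140 mm long, 12 mm thick, lying on the bench; origin on its underside.
- reagent_bottle: Bystander: white bottle with a blue cap, diameter 60 mm, 115 mm high; origin at the centre of its underside.
- sample_cup: Bystander: specimen cup with a red lid, diameter 60 mm, 70 mm high; origin at the centre of its underside.
- mouse: Bystander: black computer mouse, 105 x 60 x 33 mm; origin at the centre of its underside.

How it is judged:
On the way, in this order (a step that is already met when the one before it is completed fails the run):
1. the thumbwheel is rolled in the closing direction by the robot's fingers (contact force between the fingers and thumbwheel above 0.3 N and velocity of joint guide_rack above 0.002 m/s), for 0.1 s.
2. the pointer has come to the green mark (value of joint guide_rack between 0.051 and 0.057 m).
At the end, for the whole second after the job is handed in: The movable guide stands still with its pointer within 3 mm of the centre of the green mark (gap of 47 to 53 mm to the fixed guide), and the robot has let go of the wheel (all of step 2 and y of guide_pointer in the frame of green_mark between -0.0032 and 0.0032 m); the robot touches nothing.
It fails at once if the movable guide is pushed directly (more than 1 N) (contact force between edge_guide and anything else above 1 N).
It fails at once if a loose thing on the bench or in the printer is pushed aside or carried by more than 20 mm (distance of any of label_roll, empty_core, tube_rack, barcode_scanner, cleaning_pen, reagent_bottle, sample_cup, mouse from where it was at the start of the episode above 0.02 m).
It fails at once if a loose thing is lifted by more than 10 mm (height (world z) of any of label_roll, tube_rack, barcode_scanner, cleaning_pen, reagent_bottle, sample_cup, mouse above 0.01 m or height (world z) of empty_core above 0.035 m).
It also fails if it takes over 38 s, if anything falls off the work surface, if the arm or the gripper's body presses on something with over 40 N, if the wrist force passes 120 N, or if a joint passes its speed limit or range.

## Working session

There is one attempt and no reset: what is moved stays moved. The work goes in short steps, Python scripts to look and compute and a tool call to move; the robot and the scene stay as the last step left them, time stands still between calls to the robot, and variables do not carry over. Pictures are saved under pics/ and viewed, and the job is handed in when it is done.

Besides the shell and the picture viewer there is one more tool, called after "Call:" in YAML: its name, and indented under it one key for each argument. arm_command: Moves the arm, as the interface text tells. Its arguments: {"type":"object","properties":{"targets":{"type":"array"}},"required":["targets"]}

```bash
mkdir -p pics; python3 - <<'E'
from workcell import *
import cv2
s=state();print(s)
for n in("scene","side","wrist"):
    f=grab_frame(n);cv2.imwrite(f"pics/{n}0.png",f[:,:,::-1]);print(n,camera_info(n))
E
```

```text
{'time': 0.0, 'qpos': array([-2.10087710e-01,  1.59036574e-01,  1.59822292e+00, -1.18891511e-05,
        1.38619173e+00, -2.10086879e-01]), 'joint_vel': array([ 4.49407109e-04, -1.98060739e-03,  1.84522336e-03,  1.97041033e-04,
       -8.63344557e-05, -2.90063548e-03]), 'tau': array([ 4.79022274e-04, -3.85570908e+01, -3.22103977e+01,  7.00944406e-02,
        3.78346047e-02, -1.56143192e-04]), 'tcp_pos': array([5.74402570e-01, 1.09633793e-04, 2.27630571e-01]), 'orientation': array([[ 9.99998344e-01,  1.01974571e-06, -1.82014423e-03],
       [ 1.70442666e-06, -9.99999929e-01,  3.76167004e-04],
       [-1.82014372e-03, -3.76169483e-04, -9.99998273e-01]]), 'contact_force': array([-0.67947663,  0.11972294,  0.27732679]), 'ft_torque': array([ 0.02304036,  0.00296454, -0.02964202]), 'opening': 0.9997004469534705}
scene {'fx': 485.31997011542006, 'fy': 485.31997011542006, 'cx': 321.6028995041555, 'cy': 237.78560951898345, 'cam_to_world': array([[-0.54436599,  0.70974806, -0.4471279 ,  1.18051422],
       [ 0.8387661 ,  0.4531022 , -0.30194342,  0.39506348],
       [-0.01170912, -0.53940346, 
[... 220 characters left out ...]
[ 0.79009157, -0.36865173,  0.48974608, -0.23224464],
       [-0.612959  , -0.48302168,  0.625277  , -1.00858993],
       [ 0.00604853, -0.79422035, -0.60759975,  1.03479601],
       [ 0.        ,  0.        ,  0.        ,  1.        ]])}
wrist {'fx': 383.00370743768764, 'fy': 383.00370743768764, 'cx': 325.37826896076973, 'cy': 238.21674667462537, 'mount': array([[ 9.99999730e-01,  7.22366878e-04, -1.33634957e-04,
         6.61432351e-05],
       [-6.70776344e-04,  9.72029080e-01,  2.34859571e-01,
        -6.54594539e-02],
       [ 2.99551839e-04, -2.34859418e-01,  9.72029302e-01,
        -1.56809313e-01],
       [ 0.00000000e+00,  0.00000000e+00,  0.00000000e+00,
         1.00000000e+00]])}
```

View pics/scene0.png

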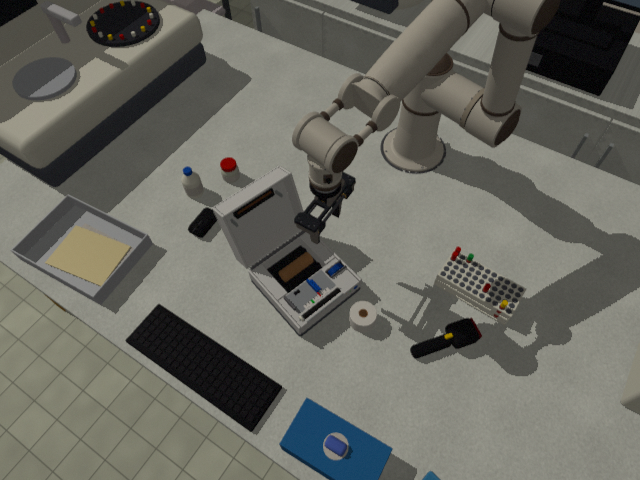

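View pics/side0.png

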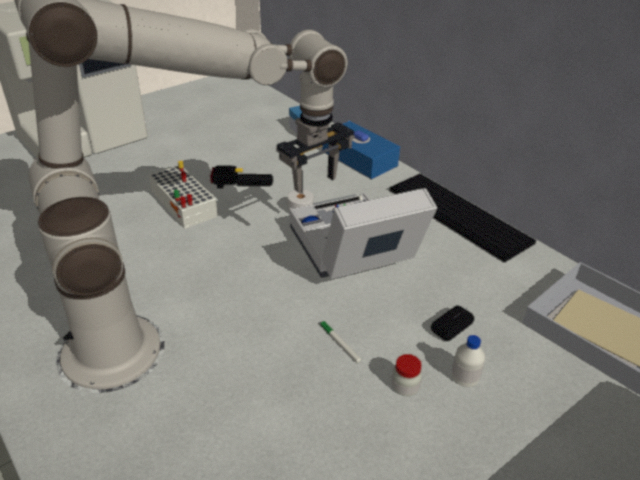

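View pics/wrist0.png

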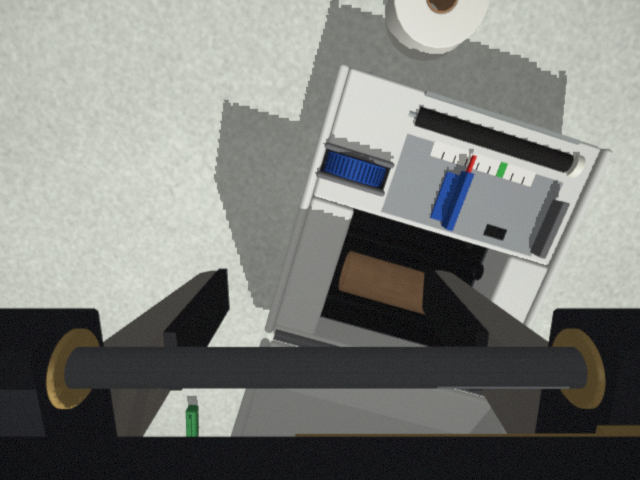

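The wrist view shows the wheel at about (355,168), the guide at (452,197), its red pointer at (472,163), the green mark at (502,170) and the fixed guide at (550,228). The printer's front faces world +y, and its own +y runs towards image right and slightly down. Next I'll measure these.

```bash
cat > h.py <<'E'
import numpy as np,cv2
from workcell import *
def wray(uv,z,s):
    c=camera_info("wrist");M=c["mount"];R=s["orientation"];p=s["tcp_pos"]
    d=R@M[:3,:3]@np.array([(uv[0]-c["cx"])/c["fx"],(uv[1]-c["cy"])/c["fy"],1]);o=p+R@M[:3,3]
    return o+d*(z-o[2])/d[2]
def cray(n,uv,z):
    c=camera_info(n);M=c["cam_to_world"]
    d=M[:3,:3]@np.array([(uv[0]-c["cx"])/c["fx"],(uv[1]-c["cy"])/c["fy"],1]);o=M[:3,3]
    return o+d*(z-o[2])/d[2]
def masks(im):
    h=cv2.cvtColor(im,cv2.COLOR_RGB2HSV);H,S,V=[h[:,:,i].astype(int) for i in range(3)]
    return {"blue":(H>105)&(H<130)&(S>130)&(V>40),"red":((H<8)|(H>172))&(S>150)&(V>80),"green":(H>45)&(H<80)&(S>120)&(V>60)}
def blobs(im,roi):
    x0,y0,x1,y1=roi;out=[]
    for k,m in masks(im).items():
        a=np.zeros(m.shape,np.uint8);a[y0:y1,x0:x1]=m[y0:y1,x0:x1]
        n,l,st,ce=cv2.connectedComponentsWithStats(a)
        for i in range(1,n):
            if st[i,4]>=15: out.append((k,ce[i],st[i]))
    return out
E
python3 - <<'E'
from h import *
s=state();im=cv2.imread("pics/wrist0.png")[:,:,::-1].copy()
for k,c,st in blobs(im,(200,0,640,300)): print(k,c.round(1),st,wray(c,.066,s).round(4),wray(c,.08,s).round(4))
a,b=wray((345,67),.07,s),wray((608,150),.07,s);print(a,b,np.linalg.norm(b-a),np.arctan2((b-a)[1],(b-a)[0]))
sc=cv2.imread("pics/scene0.png")[:,:,::-1].copy()
for k,c,st in blobs(sc,(240,220,370,330)): print(k,c.round(1),st,cray("scene",c,.066).round(4),cray("scene",c,.08).round(4))
cv2.imwrite("pics/crop0.png",cv2.resize(cv2.imread("pics/wrist0.png")[50:290,290:620],None,fx=2.4,fy=2.4,interpolation=cv2.INTER_CUBIC))
E
```

```text
blue [354.3 169.1] [ 324  151   62   36 1295] [0.598  0.0469 0.066 ] [0.597  0.0477 0.08  ]
blue [451.1 198. ] [ 431  172   43   58 1406] [0.6792 0.0232 0.066 ] [0.6746 0.0251 0.08  ]
red [470.9 163.7] [467 156   9  16  65] [0.6932 0.0513 0.066 ] [0.688 0.052 0.08 ]
green [501.3 169.4] [497 163  10  14  83] [0.7185 0.0468 0.066 ] [0.7122 0.0476 0.08  ]
[0.58921092 0.1239371  0.07      ] [0.80031174 0.06237992 0.07      ] 0.21989279521638683 -0.28373346048870524
blue [334.6 268.6] [328 263  15  13  95] [0.5985 0.0448 0.066 ] [0.6051 0.0488 0.08  ]
blue [313.2 284.8] [306 278  15  14  87] [0.6753 0.0218 0.066 ] [0.6811 0.026  0.08  ]
```

View pics/crop0.png

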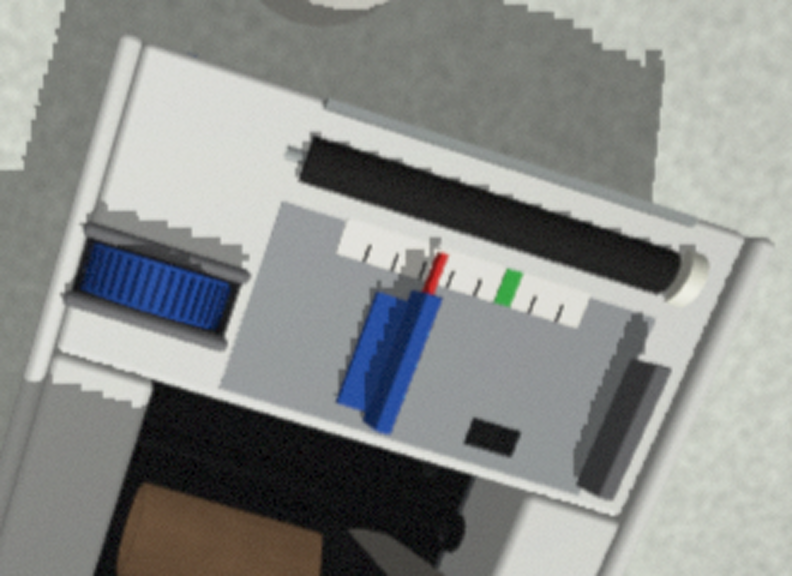

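The crop agrees with these positions. The tick spacing comes out at 10 mm, and red to green is about 26 mm, so roughly 66 mm of rim travel. The wheel top is near (0.598, 0.0475) and the printer's yaw is about -0.29. The scene camera puts the wheel about 8 mm off that in x, so I'll shut the jaws, go above it and look again.

Call:
arm_command:
  targets:
    - [0, 0, 0.1, 0, 0, 0, 0]
    - [0, 0, 0.1, 0, 0, 0, 0]
    - [0, 0, 0.09, 0, 0, 0, 0]
    - [0, 0, 0, 0.018, -0.026, 0.01, 0]
    - [0, 0, 0, 0.018, -0.026, 0.03, 0]
    - [0, 0, 0, 0, 0, 0.03, 0]
    - [0, 0, 0, 0, 0, 0, 0]
    - [0, 0, 0, 0, 0, 0, 0]

```text
time: 0.82
tcp_pos: [0.6214, 0.0389, 0.1578]
orientation: [[0.958, -0.286, -0.006], [-0.286, -0.958, 0.001], [-0.005, 0.001, -1.0]]
contact_force: [-0.3, -0.2, 0.1]
opening: 0.444
```

Call:
arm_command:
  targets:
    - [0, 0, 0, -0.025, -0.0015, 0, 0]
    - [0, 0, 0, 0, 0, 0, 0]
    - [0, 0, 0, 0, 0, 0, 0]
    - [0, 0, 0, 0, 0, 0, 0]

```text
time: 1.15
tcp_pos: [0.601, 0.0466, 0.1624]
orientation: [[0.958, -0.286, 0.004], [-0.286, -0.958, -0.001], [0.004, -0.001, -1.0]]
contact_force: [1.3, -0.1, 0.0]
opening: 0.154
```

```bash
python3 - <<'E'
from h import *
s=state();im=grab_frame("wrist");print(s["tcp_pos"],s["opening"]);cv2.imwrite("pics/w1.png",im[:,:,::-1])
for k,c,st in blobs(im,(0,0,640,480)): print(k,c.round(1),st,wray(c,.066,s).round(4),wray(c,.08,s).round(4))
E
```

```text
[0.60102996 0.0465799  0.16236076] 0.15376579328577814
blue [443.7 246.6] [ 426  211   36   77 2052] [0.6786 0.0217 0.066 ] [0.6753 0.0266 0.08  ]
blue [320.2 247.7] [ 284  234   73   29 1903] [0.5974 0.0452 0.066 ] [0.5986 0.0488 0.08  ]
red [454.9 201.4] [452 191   7  22 106] [0.6925 0.05   0.066 ] [0.6885 0.0533 0.08  ]
green [494.1 195. ] [490 187   9  17 134] [0.7184 0.0467 0.066 ] [0.7129 0.0502 0.08  ]
```

View pics/w1.png

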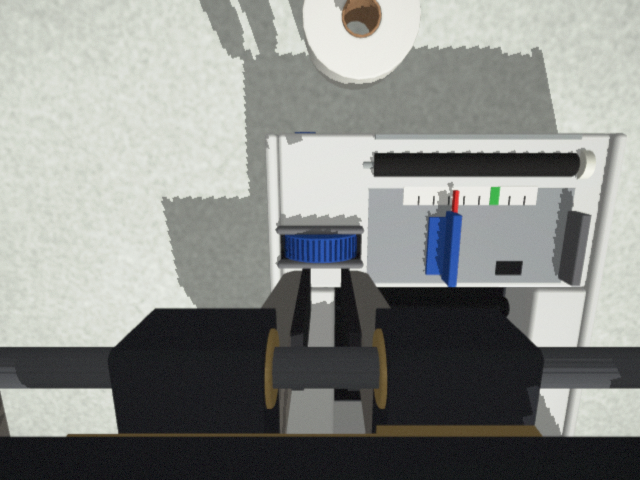

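The printer is now square in the picture, so the yaw is right. The wheel is at (320,248), the red pointer at x=455 and the green mark at x=494. The wheel top comes out at (0.598, 0.048). I'll go down, starting 8 mm on the opening side.

Call:
arm_command:
  targets:
    - [0, 0, 0, -0.011, -0.001, 0, 0]
    - [0, 0, 0, 0, 0, 0.02, 0]
    - [0, 0, 0, 0, 0, 0.02, 0]
    - [0, 0, 0, 0, 0, 0.015, 0]
    - [0, 0, 0, 0, 0, 0.005, 0]
    - [0, 0, 0, 0, 0, 0, 0]
    - [0, 0, 0, 0, 0, 0, 0]
    - [0, 0, 0, 0, 0, 0, 0]
    - [0, 0, 0, 0, 0, 0, 0]

```text
time: 1.95
tcp_pos: [0.5906, 0.0511, 0.1015]
orientation: [[0.958, -0.286, 0.003], [-0.286, -0.958, -0.0], [0.003, -0.0, -1.0]]
contact_force: [-0.0, 0.5, 0.8]
opening: 0.006
```

```bash
python3 - <<'E'
from h import *
s=state();im=grab_frame("wrist");print(s["tcp_pos"],s["opening"],s["contact_force"]);cv2.imwrite("pics/w2.png",im[:,:,::-1])
E
```

```text
[0.59063977 0.05111987 0.10145735] 0.005568594513296619 [-0.0498536   0.51769981  0.8344155 ]
```

View pics/w2.png

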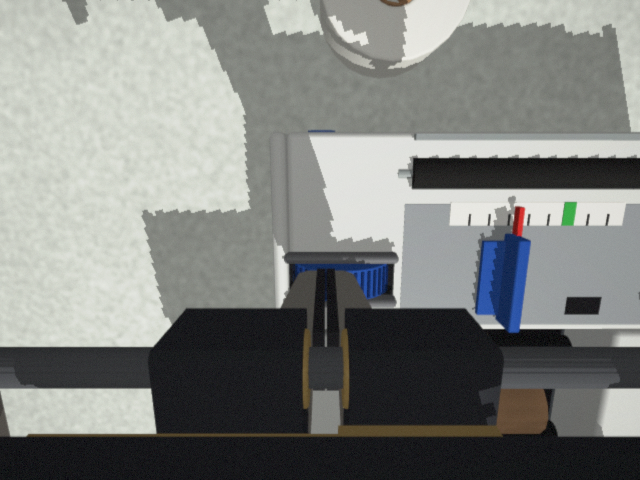

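The shut tips are at (325,270), just above the wheel and about 10 mm left of its centre at x=341. I'll lower them until they touch.

Call:
arm_command:
  targets:
    - [0, 0, 0, 0, 0, 0.003, 0]
    - [0, 0, 0, 0, 0, 0.002, 0]
    - [0, 0, 0, 0, 0, 0.001, 0]
    - [0, 0, 0, 0, 0, 0.001, 0]
    - [0, 0, 0, 0, 0, 0, 0]
    - [0, 0, 0, 0, 0, 0, 0]

```text
time: 2.5
tcp_pos: [0.5902, 0.0512, 0.0942]
orientation: [[0.958, -0.286, 0.002], [-0.286, -0.958, -0.0], [0.002, -0.0, -1.0]]
contact_force: [-1.1, -0.4, 6.4]
opening: 0.005
```

It touched at a tip height of 80.2 mm, as expected, with 6.4 N. I'll press slightly more and make a stroke.

Call:
arm_command:
  targets:
    - [0, 0, 0, 0, 0, 0.0005, 0]
    - [0, 0, 0, 0.002, 0, 0, 0]
    - [0, 0, 0, 0.003, 0, 0, 0]
    - [0, 0, 0, 0.003, 0, 0, 0]
    - [0, 0, 0, 0.003, 0, 0, 0]
    - [0, 0, 0, 0.003, 0, 0, 0]
    - [0, 0, 0, 0.002, 0, 0, 0]
    - [0, 0, 0, 0, 0, 0, 0]

```text
time: 3.17
tcp_pos: [0.6064, 0.0464, 0.0942]
orientation: [[0.958, -0.286, 0.003], [-0.286, -0.958, -0.001], [0.003, -0.0, -1.0]]
contact_force: [-0.6, -0.7, 6.5]
opening: 0.005
```

```bash
cat > look.py <<'E'
import sys
from h import *
s=state();im=grab_frame("wrist");print(s["time"],s["tcp_pos"],s["contact_force"]);cv2.imwrite(f"pics/{sys.argv[1]}.png",im[:,:,::-1])
P={}
for k,c,st in blobs(im,(380,150,640,350)):
    if k!="blue": P[k]=wray(c,.066,s); print(k,c.round(1),st,P[k].round(4))
d=P["green"]-P["red"];a=s["orientation"][:,0];print("to go mm",1000*d@a)
E
python3 look.py w3
```

```text
3.1667 [0.60638248 0.04636306 0.09417825] [-0.63415163 -0.66072353  6.54078184]
red [505.8 223.9] [500 210  12  30 246] [0.6998 0.0477 0.066 ]
green [544.1 215.9] [538 205  14  23 261] [0.7186 0.0463 0.066 ]
to go mm 18.393578484988794
```

The stroke moved the pointer about 7 mm, as geared (17 mm × 11/28), with about 18.4 mm to go. I'll lift, go back and repeat.

Call:
arm_command:
  targets:
    - [0, 0, 0, 0, 0, -0.006, 0]
    - [0, 0, 0, -0.009, 0, 0, 0]
    - [0, 0, 0, -0.009, 0, 0, 0]
    - [0, 0, 0, 0, 0, 0, 0]
    - [0, 0, 0, 0, 0, 0.003, 0]
    - [0, 0, 0, 0, 0, 0.002, 0]
    - [0, 0, 0, 0, 0, 0.001, 0]
    - [0, 0, 0, 0, 0, 0, 0]
    - [0, 0, 0, 0, 0, 0, 0]

```text
time: 3.97
tcp_pos: [0.589, 0.0516, 0.094]
orientation: [[0.958, -0.286, 0.002], [-0.286, -0.958, -0.0], [0.002, -0.0, -1.0]]
contact_force: [-1.7, -0.5, 7.3]
opening: 0.006
```

Call:
arm_command:
  targets:
    - [0, 0, 0, 0.002, 0, 0, 0]
    - [0, 0, 0, 0.003, 0, 0, 0]
    - [0, 0, 0, 0.003, 0, 0, 0]
    - [0, 0, 0, 0.003, 0, 0, 0]
    - [0, 0, 0, 0.003, 0, 0, 0]
    - [0, 0, 0, 0.003, 0, 0, 0]
    - [0, 0, 0, 0.002, 0, 0, 0]
    - [0, 0, 0, 0, 0, 0, 0]

```text
time: 4.63
tcp_pos: [0.6079, 0.0459, 0.094]
orientation: [[0.958, -0.286, 0.004], [-0.286, -0.958, -0.001], [0.004, -0.001, -1.0]]
contact_force: [0.4, 0.0, 7.0]
opening: 0.003
```

```bash
python3 look.py w4
```

```text
4.6333 [0.60786337 0.04592058 0.09400989] [0.43558122 0.03826244 6.95596994]
red [519.6 223.9] [514 210  12  30 260] [0.7078 0.0454 0.066 ]
green [541.  215.9] [534 205  15  23 261] [0.7185 0.0463 0.066 ]
to go mm 10.023106568410988
```

The estimate could be biased by parallax if the pointer sits above the deck. I'll lift and look from straight over the pointer.

Call:
arm_command:
  targets:
    - [0, 0, 0, 0, 0, -0.02, 0]
    - [0, 0, 0, 0, 0, -0.03, 0]
    - [0, 0, 0, 0.03, 0, -0.02, 0]
    - [0, 0, 0, 0.03, 0, 0, 0]
    - [0, 0, 0, 0.03, 0, 0, 0]
    - [0, 0, 0, 0.015, 0, 0, 0]
    - [0, 0, 0, 0, 0, 0, 0]
    - [0, 0, 0, 0, 0, 0, 0]
    - [0, 0, 0, 0, 0, 0, 0]

```text
time: 5.43
tcp_pos: [0.7056, 0.0168, 0.1617]
orientation: [[0.958, -0.286, -0.002], [-0.286, -0.958, 0.0], [-0.002, 0.0, -1.0]]
contact_force: [0.3, 0.4, 0.2]
opening: 0.003
```

```bash
sed -i 's/(380,150,640,350)/(200,100,640,350)/' look.py; python3 look.py w5
```

```text
5.4333 [0.70555989 0.01677861 0.16170585] [0.2682651  0.36013161 0.16601744]
red [312.2 203.4] [311 193   4  22  75] [0.7051 0.0463 0.066 ]
green [330.  197.9] [327 189   7  18 120] [0.7175 0.0465 0.066 ]
to go mm 11.764128132076767
```

View pics/w5.png

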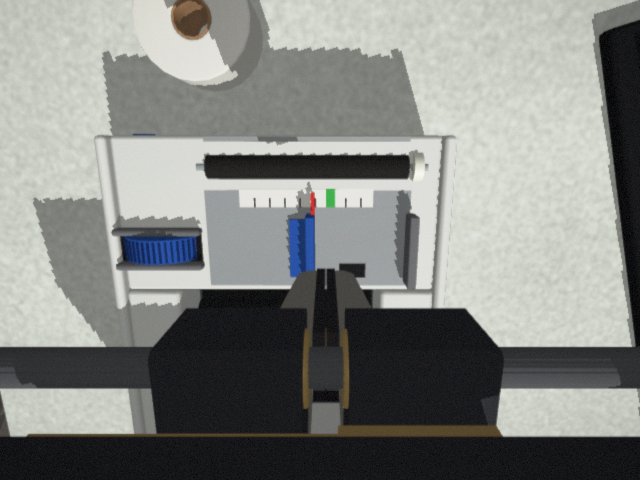

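```bash
python3 -c "
import cv2
i=cv2.imread('pics/w5.png')[180:290,270:370];cv2.imwrite('pics/w5c.png',cv2.resize(i,None,fx=5,fy=5,interpolation=cv2.INTER_NEAREST))"
```

```text
(no output)
```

View pics/w5c.png

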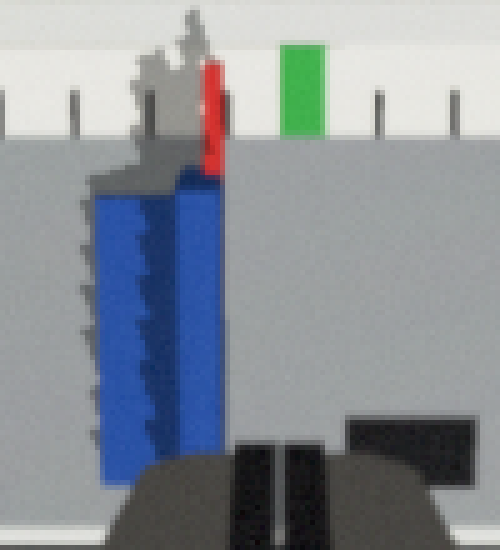

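From nearly overhead, the guide's inner face, which the red pointer's front edge lies on, is about 10.3 mm from the green centre. The red centre is about 11.6 mm from it. I'll aim for roughly 10.8 mm, which is 27.5 mm of rim in two strokes.

Call:
arm_command:
  targets:
    - [0, 0, 0, -0.03, 0, 0, 0]
    - [0, 0, 0, -0.03, 0, 0, 0]
    - [0, 0, 0, -0.03, 0, 0, 0]
    - [0, 0, 0, -0.032, 0, 0.01, 0]
    - [0, 0, 0, 0, 0, 0.03, 0]
    - [0, 0, 0, 0, 0, 0.02, 0]
    - [0, 0, 0, 0, 0, 0.004, 0]
    - [0, 0, 0, 0, 0, 0, 0]
    - [0, 0, 0, 0, 0, 0, 0]

```text
time: 6.23
tcp_pos: [0.5899, 0.0514, 0.0995]
orientation: [[0.958, -0.286, 0.001], [-0.286, -0.958, -0.0], [0.001, -0.0, -1.0]]
contact_force: [0.3, 0.7, 1.2]
opening: 0.004
```

Call:
arm_command:
  targets:
    - [0, 0, 0, 0, 0, 0.003, 0]
    - [0, 0, 0, 0, 0, 0.002, 0]
    - [0, 0, 0, 0, 0, 0.001, 0]
    - [0, 0, 0, 0, 0, 0, 0]
    - [0, 0, 0, 0, 0, 0, 0]

```text
time: 6.65
tcp_pos: [0.5909, 0.0511, 0.0942]
orientation: [[0.958, -0.286, 0.003], [-0.286, -0.958, -0.0], [0.003, -0.0, -1.0]]
contact_force: [-0.9, 0.5, 4.6]
opening: 0.004
```

Call:
arm_command:
  targets:
    - [0, 0, 0, 0, 0, 0.0005, 0]
    - [0, 0, 0, 0.002, 0, 0, 0]
    - [0, 0, 0, 0.003, 0, 0, 0]
    - [0, 0, 0, 0.003, 0, 0, 0]
    - [0, 0, 0, 0.003, 0, 0, 0]
    - [0, 0, 0, 0.003, 0, 0, 0]
    - [0, 0, 0, 0.002, 0, 0, 0]
    - [0, 0, 0, 0, 0, 0, 0]
    - [0, 0, 0, 0, 0, 0, 0]

```text
time: 7.4
tcp_pos: [0.6068, 0.0464, 0.0942]
orientation: [[0.958, -0.286, 0.004], [-0.286, -0.958, -0.001], [0.004, -0.001, -1.0]]
contact_force: [0.2, -1.2, 5.1]
opening: 0.001
```

```bash
sed -i 's/(200,100,640,350)/(380,150,640,350)/' look.py; python3 look.py w6
```

```text
7.4 [0.60684698 0.04635898 0.09417095] [ 0.1730982  -1.16975276  5.06306497]
red [535.4 224. ] [529 210  13  30 278] [0.7144 0.0435 0.066 ]
green [544.8 214.9] [539 205  12  23 175] [0.7195 0.0467 0.066 ]
to go mm 4.061533552798599
```

That gave 16.6 mm of rim, or 6.5 mm of guide. About 4.3 mm remain, so 11 mm of rim.

Call:
arm_command:
  targets:
    - [0, 0, 0, 0, 0, -0.006, 0]
    - [0, 0, 0, -0.007, 0, 0, 0]
    - [0, 0, 0, -0.008, 0, 0, 0]
    - [0, 0, 0, 0, 0, 0, 0]
    - [0, 0, 0, 0, 0, 0.003, 0]
    - [0, 0, 0, 0, 0, 0.002, 0]
    - [0, 0, 0, 0, 0, 0.001, 0]
    - [0, 0, 0, 0, 0, 0, 0]
    - [0, 0, 0, 0, 0, 0, 0]

```text
time: 8.2
tcp_pos: [0.5923, 0.0507, 0.0942]
orientation: [[0.958, -0.286, 0.004], [-0.286, -0.958, -0.001], [0.004, -0.0, -1.0]]
contact_force: [-1.4, -0.3, 10.0]
opening: 0.007
```

Call:
arm_command:
  targets:
    - [0, 0, 0, 0.002, 0, 0, 0]
    - [0, 0, 0, 0.003, 0, 0, 0]
    - [0, 0, 0, 0.003, 0, 0, 0]
    - [0, 0, 0, 0.0025, 0, 0, 0]
    - [0, 0, 0, 0, 0, 0, 0]
    - [0, 0, 0, 0, 0, 0, 0]
    - [0, 0, 0, 0, 0, 0, 0]

```text
time: 8.78
tcp_pos: [0.6027, 0.0476, 0.0942]
orientation: [[0.958, -0.286, 0.005], [-0.286, -0.958, -0.001], [0.005, -0.001, -1.0]]
contact_force: [1.2, -0.6, 9.6]
opening: 0.005
```

Call:
arm_command:
  targets:
    - [0, 0, 0, 0, 0, -0.02, 0]
    - [0, 0, 0, 0, 0, -0.03, 0]
    - [0, 0, 0, 0.03, 0, -0.02, 0]
    - [0, 0, 0, 0.03, 0, 0, 0]
    - [0, 0, 0, 0.03, 0, 0, 0]
    - [0, 0, 0, 0.025, 0, 0, 0]
    - [0, 0, 0, 0, 0, 0, 0]
    - [0, 0, 0, 0, 0, 0, 0]
    - [0, 0, 0, 0, 0, 0, 0]

```text
time: 9.53
tcp_pos: [0.7098, 0.0155, 0.1611]
orientation: [[0.958, -0.286, -0.002], [-0.286, -0.958, 0.0], [-0.002, 0.0, -1.0]]
contact_force: [-0.2, 0.9, -0.2]
opening: 0.004
```

```bash
sed -i 's/(380,150,640,350)/(200,100,640,350)/' look.py; python3 look.py w7;  python3 -c "
import cv2
i=cv2.imread('pics/w7.png')[180:290,270:420];cv2.imwrite('pics/w7c.png',cv2.resize(i,None,fx=5,fy=5,interpolation=cv2.INTER_NEAREST))"
```

```text
9.5333 [0.7098419  0.01545658 0.16108607] [-0.16353922  0.87012614 -0.19176423]
red [323.  203.6] [322 193   4  22  67] [0.7163 0.043  0.066 ]
green [324.  196.3] [320 189   8  18  65] [0.7183 0.0474 0.066 ]
to go mm 0.6229293912152898
```

View pics/w7c.png

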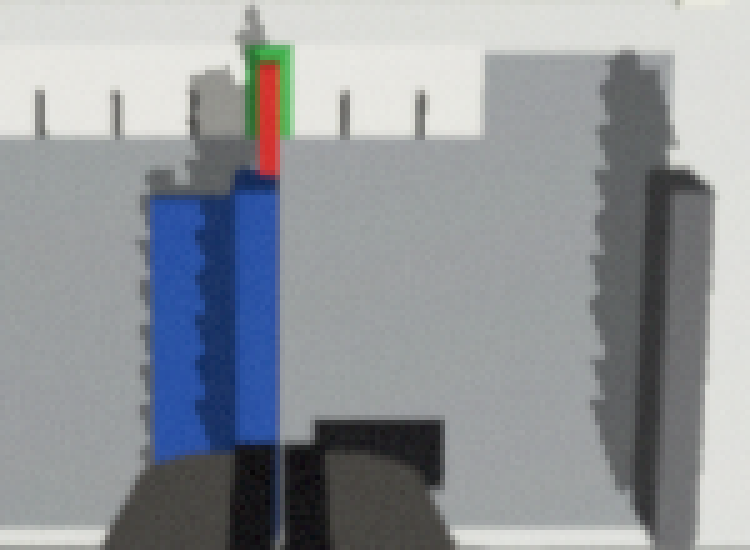

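The red pointer is centred in the green stripe: both are at x=269 in the crop. The guide's inner face is about 1.4 mm past centre and the gap to the fixed guide is about 48.5 mm, both within tolerance. I'll take the hand away.

Call:
arm_command:
  targets:
    - [0, 0, 0, 0, 0, -0.03, 0]
    - [0, 0, 0, 0, 0, -0.03, 0]
    - [0, 0, 0, 0, 0, 0, 0]
    - [0, 0, 0, 0, 0, 0, 0]
    - [0, 0, 0, 0, 0, 0, 0]
    - [0, 0, 0, 0, 0, 0, 0]

```text
time: 10.08
tcp_pos: [0.7094, 0.0155, 0.2202]
orientation: [[0.958, -0.286, -0.003], [-0.286, -0.958, 0.0], [-0.003, 0.0, -1.0]]
contact_force: [-0.2, 0.3, -0.6]
opening: 0.004
```

```bash
python3 look.py w8; python3 -c "
from workcell import *
print(hand_in())"
```

```text
10.0833 [0.709414   0.015545   0.22017777] [-0.21110962  0.28011688 -0.62961114]
red [324.5 192.5] [324 184   2  18  36] [0.7164 0.0431 0.066 ]
green [325.5 185.4] [322 181   6  14  24] [0.7188 0.0484 0.066 ]
to go mm 0.7739265640311883
the job is handed in; nothing more can be done
None
```

I rolled the thumbwheel with the shut fingertips in four strokes, pressing about 5–10 N, until the red pointer stood on the green mark. Then I raised the hand clear and handed the job in at about 10 s. The hand never touched the guide, and no picture showed anything else on the bench moved, though I did not measure that.

**Last checks:** seen from overhead, the centre of the red pointer is within about 0.8 mm of the centre of the green stripe. The measured force was under 1 N, so the hand was touching nothing.

**Disagreements:**
- **Guide position:** the guide's inner face reads about 1.4 mm past the centre of the mark, a gap of about 48.5 mm. That is because the red stripe sits just behind that face. Both readings are within the 3 mm tolerance.
- **Guide distance from the wheel:** the guide measured about 12–14 mm further from the wheel than the description gives. It only added clearance, and I did not find out why.
- **Scene camera:** it put the wheel about 8 mm off from the wrist camera. I used the wrist camera's position, and the touch height and the wheel's turning agreed with it.

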